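# Vent and open the vacuum jar in the jar block, hold the cap over it

## Task

Let the vacuum out of the square storage jar by pressing the plunger on its cap fully down to its stop; then unscrew the cap (counter-clockwise from above) until its thread lets go, with the jar staying seated in the jar block that braces it. Lift the cap off and finish still holding it, level and still, straight above the jar's mouth with about two centimetres of clear air between them; do not put it down, and leave the other things alone.

Things in the scene. Friction and masses are not known exactly. Their poses are not given: they have to be found in the camera images.
- block: fixed grey jar block on the bench, 108 x 108 mm, 34 mm high, with a square pocket (66.5 mm wide, floor 6 mm above the bench) that stops the jar turning. Origin: centre of its underside; its x and y axes run along its sides.
- jar: loose glass jar, brown contents, 0.5 to 0.8 kg; square body 64 mm wide, 85 mm high, then a shoulder and a round neck 42 mm across, 93 to 118 mm up (50 mm over the threads). Stands in the pocket with about 1 mm play; only its weight keeps it down: pulling an engaged cap lifts it. Origin: centre of its underside, z up, x and y along its sides.
- jar_mouth (a point): centre of the jar's rim, 118 mm above its underside. A sprung rubber seal in the mouth pushes the closed cap up against the threads with about 15 N, so it is tight: up to 0.5 N m to turn. When the threads let go, the seal lifts the cap by up to 3 mm; a gripper that holds it feels a few N upward at most.
- cap: loose round ribbed steel screw cap, 61 mm across, 22 mm high, 0.1 kg with its plunger. Origin: its centre, half-way up, z up; closed, this lies 3 mm below the jar's rim. Grip it from above across any diameter, with 40 N or more. Below the closed skirt are 10 mm of bare neck, then the shoulder and the square body (corners reach past the cap).
- cap_edge (a point): centre of the skirt's lower edge, 11 mm below the cap's centre. Inside the skirt are three lugs, held under three thread ledges. Turned counter-clockwise from above the lugs come clear after 40 to 65 degrees (it varies); 66 to 72 degrees from closed is always clear; beyond 76 they may meet the next thread. Then it lifts straight up: lugs past the threads after 8 mm, skirt past the rim after 15 mm.
- vent (a joint): vent plunger on the cap: how far it is pressed, 0 up to 0.008 m at the stop; the spring takes about 1.2 N to start and 3.6 N at the stop, and it springs back when released.
- vent_top (a point): centre of the top face of the vent plunger, a black knob 20 mm across and 8 mm thick on a stem, its top 16 mm above the middle of the cap's flat top; pressed straight down.
- mill: bystander: dark wooden pepper mill, 152 mm high, 54 mm across. Origin: centre of its underside.
- spice: bystander: small round spice jar with a steel cap and paper label, 95 mm high, 50 mm across. Origin: centre of its underside.
Not all that is in view belongs to the job. What is shaped like the jar but pink is not meant. There is more than one size of the block; the one meant has the size given above.

How it is judged:
By the outcome, as a careful person would: the job done as asked, in the order asked, and still so for the second after the job is handed in, while the arm keeps its last pose, push and grip.
It also fails if it takes over 45 s, if anything falls off the work surface, if the arm or the gripper's body presses on something with over 40 N, if the wrist force passes 120 N, or if a joint passes its speed limit or range.

## Robot

A 6-joint arm with a two-finger parallel gripper is mounted at the origin on the work surface. World frame = base frame: x ahead of the robot, y to its left, z up, the work surface at z = 0. Lengths are in mm, angles in rad, forces in N, time in s.
With the tool pointing down it reaches from about 400 to 925 mm from the base axis. Payload 12.5 kg.
Tool frame: the origin (TCP) lies at the very end of the fingers, on their centre line; the grasp point (between the pads) lies 19 mm behind it; z points along the fingers, y is the direction in which the jaws open and shut (so a half turn about z gives the same grasp; the last joint's range is limited). The gripper opens to 95 mm and grips with 3 to 60 N. Pads are 20 mm wide; open, the fingers measure 119 mm over their backs; the gripper's body (75 mm by 180 mm) begins 59 mm behind the grasp point.
Start: joints at [-1.22, 0.491, 1.559, -0, 1.092, -0.106], TCP at [275.698, -560.925, 214.661] pointing down, gripper open.
Joint ranges: [-3.1, 3.1], [-0.84, 2.19], [0.05, 2.79], [-1.13, 4.28], [0.06, 2.93], [-2.69, 2.69]. Speed limits (rad/s): [2.22, 2.22, 2.79, 3.14, 3.14, 3.14].

## Interface

Orientations are given as [roll, pitch, yaw] about the fixed x, y, z axes, in that order (R = Rz(yaw) Ry(pitch) Rx(roll)).
In Python, from cell import env, read_camera, get_calibration gives the robot as it stands.
- The arm moves only by the tool arm_command, never from a script. Its argument "targets" is a list of rows, each a list of 3 entries, a list of its own where there are three numbers: the turn, a rotation vector about the tool's x, y, z in rad, then the shift along the tool's x, y, z in m, then the closure in counts, from 0 (fully open) to 255 (shut). In form: [[[rx, ry, rz], [tx, ty, tz], fingers], ...]. A call has 1 to 8 rows; each row is the pose to reach, as a shift and turn from the pose commanded when the call began, along the tool's axes at that moment; what a row does not reach only later rows make up. A row lasts 1/10 s, in which the tool goes at most 50 mm and 8.59 degrees, less where a joint would pass 70% of its speed; a pose out of reach is approached as far as the arm can. A call with a gripper value outside its range is refused whole. The fingers move at their own pace and stop on an object; the grip force is fixed at half the most. Time passes only in rows, so rows that repeat a pose let the fingers close. It gives the time, the measured TCP pose, the force and the opening at its end, in the units of the state.
- env.state(): the state, without advancing time (a new reading comes with each control period).
- read_camera(name): name is "scene" or "top" or "wrist"; returns (picture, depth): 480x640x3 uint8, blue, green, red; 480x640 float32, mm along the optical axis (not along the pixel's ray), 0 where there is no reading.
- get_calibration(name): a dict with "vfov" (degrees; the focal length in pixels is half the picture's height over the tangent of half this angle, whatever the lens; pixels are square), "cx", "cy" (the principal point, pixels), "world_from_camera" (4x4, takes a point from camera to world coordinates). Camera axes: x right, y down, z forward; pixel columns grow to the right and rows downward; lengths in mm; the calibration is good to about 2 mm. A picture is of the moment at which its call begins: read the wrist's pose just before it. get_calibration takes no time and is no camera call; for the wrist camera it gives the pose at the moment of the call.
- env.job_done(): hands the job in, once; it reports no verdict.
The state is a dict: "t": time; "joints": joint angles; "qvel": joint speeds; "tau": joint torques, N m; "eef_pos": TCP position; "tcp_rot": TCP orientation; "ft_force": force on the tool from outside, world axes, zero at the start; "moment": the same for the moment, N m; "opening": opening from 0.0 (shut) to 1.0 (fully open).
Only numpy, scipy, OpenCV 4.12 (cv2) and the standard library are available. Lean on these libraries where they do the work, as an engineer would, in place of code of your own. Each camera call takes 0.05 s, during which the arm holds its last target.

## Working session

There is one attempt and no reset: what is moved stays moved. The work goes in short steps, Python scripts to look and compute and a tool call to move; the robot and the scene stay as the last step left them, time stands still between calls to the robot, and variables do not carry over. Pictures are saved under pics/ and viewed, and the job is handed in when it is done.

Besides the shell and the picture viewer there is one more tool, called after "Request:" by a JSON object that holds its "op" and its "data", one argument or row to a line. arm_command: Moves the arm, as the interface text tells. Its arguments: {"type":"object","properties":{"targets":{"type":"array"}},"required":["targets"]}

```bash
ls; mkdir -p pics; python3 - <<'E'
from cell import env, read_camera, get_calibration
import cv2,numpy as np
print(env.state())
for n in ["scene","top","wrist"]:
    c=get_calibration(n); print(n,c)
    p,d=read_camera(n); cv2.imwrite(f"pics/{n}0.png",p); np.savez(f"{n}0.npz",p=p,d=d,**{k:v for k,v in c.items()})
E
```

```text
pics
{'t': 0.0, 'joints': array([-1.21959520e+00,  4.91579001e-01,  1.55943067e+00, -1.97308537e-05,
        1.09173642e+00, -1.05617739e-01]), 'qvel': array([ 0.0002111 ,  0.00036513, -0.00189983,  0.00091247,  0.00123845,
        0.00098447]), 'tau': array([-2.37888584e-03, -6.12646222e+01, -2.58187634e+01,  6.91224751e-02,
        4.82069829e-02, -1.82849512e-04]), 'eef_pos': array([ 275.60611187, -560.67854905,  214.05614945]), 'tcp_rot': array([-3.14044381e+00, -1.04194561e-04,  4.56827910e-01]), 'ft_force': array([ 1.04498397,  0.08850754, -0.17887791]), 'moment': array([ 0.00133699, -0.00507842, -0.00389174]), 'opening': 1.0009531742673845}
scene {'vfov': 55.05083528800924, 'cx': 311.8161554876219, 'cy': 240.13546251580584, 'world_from_camera': array([[-3.41413382e-01,  7.74142751e-01, -5.33047750e-01,
         9.80297880e+02],
       [ 9.39908837e-01,  2.82933996e-01, -1.91101365e-01,
         2.11729843e+02],
       [ 2.87759375e-03, -5.66260855e-01, -8.24221065e-01,
         7.16790427e+02],
       [ 0.00000000e+00,  0.00000000e+00,  0.00000000e+00,
         1.00000000e+00]
[... 198 characters left out ...]
  [-9.98256061e-01, -5.70772007e-02,  1.50674796e-02,
         5.73156989e+01],
       [-2.64159386e-03, -2.11794236e-01, -9.77310710e-01,
         1.01863723e+03],
       [ 0.00000000e+00,  0.00000000e+00,  0.00000000e+00,
         1.00000000e+00]])}
wrist {'vfov': 66.83701206658358, 'cx': 324.03568815995743, 'cy': 240.46254374574585, 'world_from_camera': array([[ 4.40872816e-01, -8.61080512e-01, -2.53320965e-01,
         3.48260649e+02],
       [-8.97569582e-01, -4.22972326e-01, -1.24351343e-01,
        -5.25971869e+02],
       [-7.12394216e-05,  2.82196320e-01, -9.59356676e-01,
         3.84062166e+02],
       [ 0.00000000e+00,  0.00000000e+00,  0.00000000e+00,
         1.00000000e+00]])}
```

View pics/scene0.png

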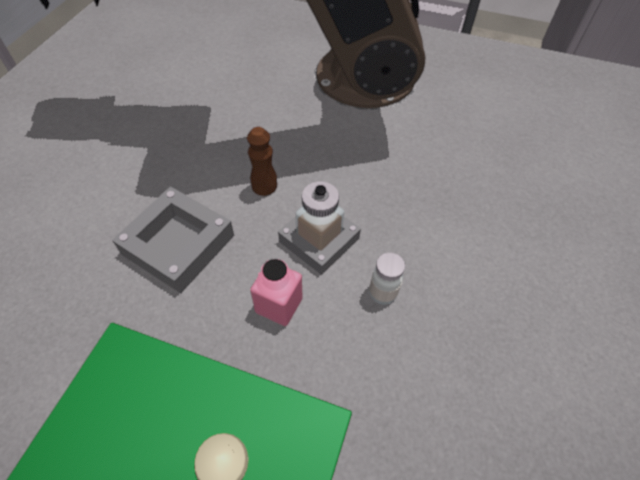

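View pics/top0.png

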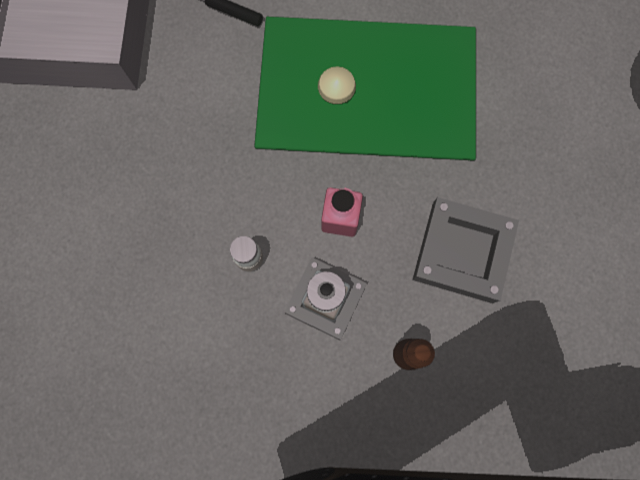

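View pics/wrist0.png

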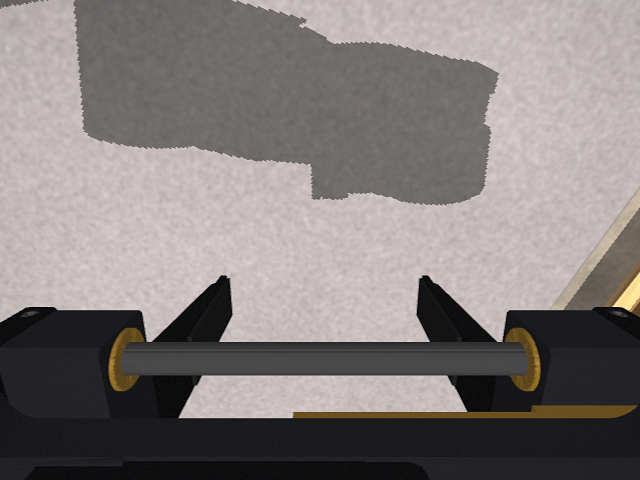

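The top view shows these lookalikes for the jar:
- The capped glass jar in the small block at top (326,290), scene (320,205). This is my choice.
- The pink jar with a black lid at top (342,210).
- The round spice jar at top (245,252).
- The empty larger block at top (467,250).

I'll check the choice in a crop and measure it.

```bash
cat > h.py <<'E'
import numpy as np,cv2
from cell import env, read_camera, get_calibration
def ray(c,u,v):
    f=240/np.tan(np.radians(c['vfov'])/2)
    T=np.array(c['world_from_camera']); d=T[:3,:3]@np.array([(u-c['cx'])/f,(v-c['cy'])/f,1.]); return T[:3,3],d
def onz(c,u,v,z):
    o,d=ray(c,u,v); return o+d*(z-o[2])/d[2]
def proj(c,P):
    f=240/np.tan(np.radians(c['vfov'])/2); T=np.array(c['world_from_camera'])
    q=T[:3,:3].T@(np.array(P)-T[:3,3]); return q[0]/q[2]*f+c['cx'],q[1]/q[2]*f+c['cy']
def cloud(c,d):
    f=240/np.tan(np.radians(c['vfov'])/2); T=np.array(c['world_from_camera'])
    v,u=np.mgrid[:480,:640]; q=np.stack([(u-c['cx'])/f*d,(v-c['cy'])/f*d,d],-1); return q@T[:3,:3].T+T[:3,3]
def tri(a,b):
    A=np.zeros((3,3));y=np.zeros(3)
    for o,d in (a,b):
        d=d/np.linalg.norm(d);M=np.eye(3)-np.outer(d,d);A+=M;y+=M@o
    return np.linalg.solve(A,y)
E
python3 - <<'E'
from h import *
crops=[]
for n,(x0,y0,x1,y1) in {"top":(270,240,390,350),"scene":(260,160,380,280)}.items():
    z=np.load(n+"0.npz"); p=z['p']
    c=cv2.resize(p[y0:y1,x0:x1],(0,0),fx=3.3,fy=3.3,interpolation=cv2.INTER_CUBIC); crops.append(cv2.resize(c,(396,396)))
    W=cloud(z,z['d'])
    g=p.max(2)
    sub=np.zeros((480,640),bool); sub[y0:y1,x0:x1]=1
    m=sub&(W[...,2]>118)&(W[...,2]<160)
    P=W[m]; print(n,"z hist",np.histogram(P[:,2],bins=range(118,164,3)))
    k=sub&(g<60)&(W[...,2]>120)
    cnt,_=cv2.findContours(k.astype(np.uint8),cv2.RETR_EXTERNAL,cv2.CHAIN_APPROX_NONE)
    for q in cnt:
        if cv2.contourArea(q)>20: print("knob",cv2.fitEllipse(q), np.median(W[k][:,2]))
    for z0 in (128,133):
        mm=m&(W[...,2]>z0-3)&(W[...,2]<z0+3); ys,xs=np.nonzero(mm)
        if len(xs)>5:print(z0,xs.min(),xs.max(),ys.min(),ys.max(),W[mm].min(0),W[mm].max(0))
cv2.imwrite("pics/crop.png",np.hstack(crops))
E
```

```text
top z hist (array([  6,   5,  15,  63, 476, 471,  44,   1,   4,  37,  70,  17,   0,
         0,   0]), array([118, 121, 124, 127, 130, 133, 136, 139, 142, 145, 148, 151, 154,
       157, 160, 163]))
knob ((326.124267578125, 288.8042297363281), (10.966269493103027, 12.094547271728516), 75.20639038085938) 148.74234566555248
128 307 345 271 309 [482.88296792  27.21689405 125.04611717] [544.2582623   88.11850998 130.98071979]
133 307 345 271 309 [482.51285381  27.89648877 130.01299502] [543.16354811  87.85279346 135.99893884]
scene z hist (array([273, 284,  49,  52, 476, 230,   3,   3,  13,  50,  44,   0,   0,
         0,   0]), array([118, 121, 124, 127, 130, 133, 136, 139, 142, 145, 148, 151, 154,
       157, 160, 163]))
knob ((274.2950744628906, 269.5439147949219), (18.621959686279297, 21.206132888793945), 87.43241882324219) 121.71276749576509
knob ((319.8949890136719, 190.5690155029297), (9.216414451599121, 9.593389511108398), 38.4118766784668) 121.71276749576509
128 301 338 185 212 [484.62735191  27.3453422  125.01006239] [544.9119841   88.66954645 130.99940882]
133 302 338 182 211 [483.49167191  27.3453422  130.0007296 ] [545.08820569  87.53980139 135.90971935]
```

View pics/crop.png

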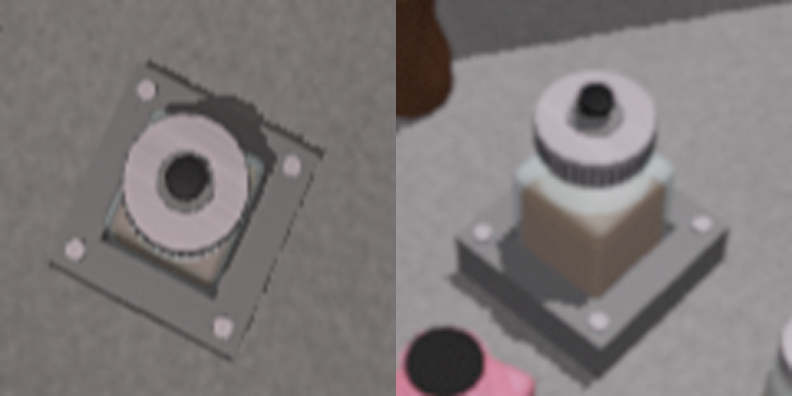

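The crop confirms it: a steel-capped clear jar with brown contents and a black knob sits in the small block. Next I'll triangulate the knob and check the block size and the neighbours.

```bash
python3 - <<'E'
from h import *
t=np.load("top0.npz");s=np.load("scene0.npz")
K=tri(ray(t,326.1,288.8),ray(s,319.9,190.6));print("knob tri",K, onz(t,326.1,288.8,146),onz(s,319.9,190.6,146))
def screws(z,box):
    x0,y0,x1,y1=box;p=z['p'];W=cloud(z,z['d']);m=np.zeros((480,640),np.uint8)
    m[y0:y1,x0:x1]=((p.min(2)>125)&(np.abs(W[...,2]-35)<9))[y0:y1,x0:x1]
    n,_,st,ce=cv2.connectedComponentsWithStats(m)
    return [(ce[i].round(1),st[i][4],onz(z,*ce[i],35)[:2].round(1)) for i in range(1,n) if st[i][4]>8]
for z,b in((t,(270,240,390,350)),(s,(260,160,380,280))):
    for r in screws(z,b):print(r)
    W=cloud(z,z['d']);sub=np.zeros((480,640),bool);x0,y0,x1,y1=b;sub[y0:y1,x0:x1]=1
    m=sub&(abs(W[...,2]-34)<5); q=W[m][:,:2].astype(np.float32); q=q[(np.linalg.norm(q-[513,58],axis=1)<85)]; print("block",cv2.minAreaRect(q))
    # cap top ring fit
    m=sub&(abs(W[...,2]-132)<6);q=W[m][:,:2].astype(np.float32);print("cap circ",cv2.minEnclosingCircle(q),q.mean(0), np.median(W[m][:,2]))
W=cloud(t,t['d'])
for n,b in dict(mill=(385,330,440,375),spice=(225,230,268,275),pink=(315,180,370,240)).items():
    x0,y0,x1,y1=b;P=W[y0:y1,x0:x1].reshape(-1,3);P=P[P[:,2]>40];print(n,P.min(0),P.max(0))
# base colours for cap outline ellipse in both
E
```

```text
knob tri [513.02674085  57.64725688 143.64368261] [512.74997186  57.52972781 146.        ] [514.91824786  58.39835459 146.        ]
(array([313.8, 264.5]), np.int32(28), array([569.1,  81.7]))
(array([358. , 285.5]), np.int32(26), array([536.4,   2.2]))
(array([292.2, 308.9]), np.int32(30), array([489. , 114.2]))
(array([337.1, 330.6]), np.int32(31), array([456.3,  34.5]))
block ((513.5400390625, 57.89451599121094), (108.10478973388672, 108.66736602783203), 67.6437759399414)
cap circ ((513.34326171875, 57.88361740112305), 31.307514190673828) [512.2739   57.97639] 132.92307986010468
(array([288. , 228.3]), np.int32(183), array([529.6,   3.9]))
(array([335.8, 242.1]), np.int32(634), array([528.6,  95.5]))
block ((513.263427734375, 57.115936279296875), (110.13333892822266, 109.29353332519531), 67.81578826904297)
cap circ ((513.8191528320312, 58.09029006958008), 31.364551544189453) [517.9172  59.3031] 132.35021019563936
mill [ 397.74356123 -113.00892995   40.27759242] [ 448.92706659   57.31569886 1018.63723481]
spice [397.74356123  57.31569886  40.15324567] [ 600.24967438  221.78539734 1018.63723481]
pink [397.74356123   4.54129394  40.03178629] [ 698.11766147   73.27142859 1018.63723481]
```

```bash
cat >> h.py <<'E'
from scipy.spatial.transform import Rotation as Ro
def to(P,pos=None,rot=None):
    s=env.state(); pos=s['eef_pos'] if pos is None else pos; rot=s['tcp_rot'] if rot is None else rot
    R=Ro.from_euler('xyz',rot).as_matrix(); return (R.T@(np.array(P)-pos)/1000).round(4)
def st():
    s=env.state()
    for k in('t','joints','eef_pos','tcp_rot','ft_force','moment','opening'):print(k,np.round(s[k],4))
E
python3 -c "
from h import *
p=[275.698,-560.925,214.661]
print(to([513.4,58,214.6],p,[np.pi,0,.4568]))
R=Ro.from_euler('xyz',env.state()['tcp_rot']).as_matrix();print(R.round(4))"
```

```text
[ 4.863e-01 -4.506e-01  1.000e-04]
[[ 8.975e-01  4.411e-01 -3.000e-04]
 [ 4.411e-01 -8.975e-01  8.000e-04]
 [ 1.000e-04 -8.000e-04 -1.000e+00]]
```

Request:
{"op": "arm_command", "data": {
  "targets": [
    [[0,0,0],[0.035,-0.032,0],255],
    [[0,0,0],[0.07,-0.065,0],255],
    [[0,0,0],[0.105,-0.097,0],255],
    [[0,0,0],[0.14,-0.13,0],255],
    [[0,0,0],[0.175,-0.162,0],255],
    [[0,0,0],[0.21,-0.195,0],255],
    [[0,0,0],[0.245,-0.227,0],255],
    [[0,0,0],[0.28,-0.26,0],255]
  ]
}}

```text
t: 0.95
eef_pos: [412.6, -202.3, 214.7]
tcp_rot: [3.141, -0.0, 0.456]
ft_force: [1.3, -0.5, 0.5]
opening: 0.385
```

Request:
{"op": "arm_command", "data": {
  "targets": [
    [[0,0,0],[0.035,-0.032,0],255],
    [[0,0,0],[0.07,-0.065,0],255],
    [[0,0,0],[0.105,-0.097,0],255],
    [[0,0,0],[0.14,-0.13,0],255],
    [[0,0,0],[0.175,-0.162,0],255],
    [[0,0,0],[0.2,-0.185,0],255],
    [[0,0,0],[0.2063,-0.1906,0],255],
    [[0,0,0],[0.2063,-0.1906,0],255]
  ]
}}

```text
t: 1.75
eef_pos: [513.3, 58.7, 214.3]
tcp_rot: [-3.141, 0.001, 0.459]
ft_force: [-0.7, -1.4, -0.3]
opening: 0.003
```

```bash
python3 - <<'E'
from h import *
st()
c=get_calibration("wrist");p,d=read_camera("wrist");cv2.imwrite("pics/w1.png",p);np.savez("w1.npz",p=p,d=d,**c)
print(proj(c,[513.4,58,148]))
E
```

```text
t 1.75
joints [-1.3900e-02  3.3830e-01  1.8212e+00 -2.0000e-04  9.8260e-01  1.0981e+00]
eef_pos [513.3429  58.743  214.2796]
tcp_rot [-3.1415e+00  6.0000e-04  4.5890e-01]
ft_force [-0.6641 -1.3856 -0.311 ]
moment [0.0034 0.0382 0.0173]
opening 0.0028
(np.float64(323.73395338339714), np.float64(256.21955118888474))
```

View pics/w1.png

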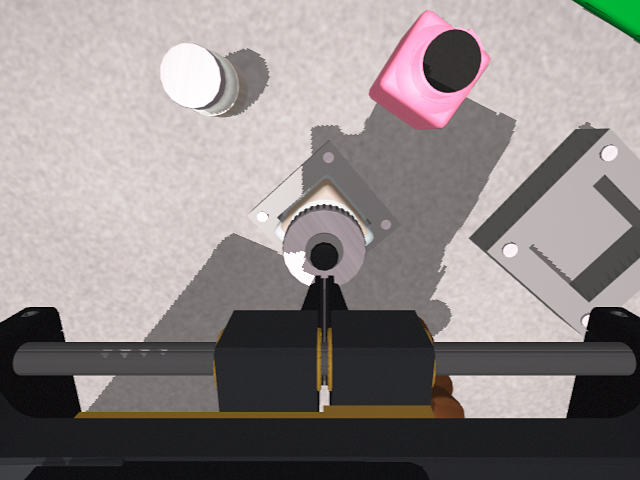

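The wrist view shows the knob at (324,256), exactly where my estimate projects. I'll go down to just above it, then press.

Request:
{"op": "arm_command", "data": {
  "targets": [
    [[0,0,0],[0,0,0.02],255],
    [[0,0,0],[0,0,0.04],255],
    [[0,0,0],[0,0,0.055],255],
    [[0,0,0],[0,0,0.061],255],
    [[0,0,0],[0,0,0.061],255],
    [[0,0,0],[0,0,0.061],255]
  ]
}}

```text
t: 2.4
eef_pos: [513.6, 57.3, 154.2]
tcp_rot: [3.141, -0.001, 0.456]
ft_force: [-0.7, -0.4, -0.6]
opening: 0.007
```

Request:
{"op": "arm_command", "data": {
  "targets": [
    [[0,0,0],[0,0,0.002],255],
    [[0,0,0],[0,0,0.004],255],
    [[0,0,0],[0,0,0.006],255],
    [[0,0,0],[0,0,0.008],255],
    [[0,0,0],[0,0,0.009],255],
    [[0,0,0],[0,0,0.009],255]
  ]
}}

```text
t: 3.0
eef_pos: [513.5, 58.0, 144.6]
tcp_rot: [3.141, -0.0, 0.457]
ft_force: [0.6, 0.3, 1.7]
opening: 0.007
```

```bash
python3 -c "
from h import *
st()"
```

```text
t 3.0
joints [-1.5400e-02  4.2850e-01  1.9008e+00 -1.0000e-04  8.1210e-01  1.0987e+00]
eef_pos [513.4912  57.9792 144.587 ]
tcp_rot [ 3.1414e+00 -1.0000e-04  4.5690e-01]
ft_force [0.6008 0.3249 1.7162]
moment [-0.1037 -0.0164 -0.0419]
opening 0.0067
```

Contact is made (1.7 N at z 144.6). I'll keep going to the stop.

Request:
{"op": "arm_command", "data": {
  "targets": [
    [[0,0,0],[0,0,0.001],255],
    [[0,0,0],[0,0,0.002],255],
    [[0,0,0],[0,0,0.003],255],
    [[0,0,0],[0,0,0.003],255]
  ]
}}

```text
t: 3.4
eef_pos: [513.5, 58.0, 141.6]
tcp_rot: [3.141, -0.0, 0.457]
ft_force: [-0.1, 0.2, 3.4]
opening: 0.004
```

Request:
{"op": "arm_command", "data": {
  "targets": [
    [[0,0,0],[0,0,0.0005],255],
    [[0,0,0],[0,0,0.001],255],
    [[0,0,0],[0,0,0.001],255]
  ]
}}

```text
t: 3.7
eef_pos: [513.5, 58.0, 140.6]
tcp_rot: [3.141, -0.0, 0.457]
ft_force: [0.6, -0.9, 3.8]
opening: 0.005
```

Request:
{"op": "arm_command", "data": {
  "targets": [
    [[0,0,0],[0,0,0.0005],255],
    [[0,0,0],[0,0,0.0005],255]
  ]
}}

```text
t: 3.9
eef_pos: [513.5, 58.0, 140.2]
tcp_rot: [3.141, -0.0, 0.457]
ft_force: [0.7, -0.4, 3.7]
opening: 0.005
```

Request:
{"op": "arm_command", "data": {
  "targets": [
    [[0,0,0],[0,0,0.0005],255],
    [[0,0,0],[0,0,0.0005],255]
  ]
}}

```text
t: 4.1
eef_pos: [513.5, 58.0, 140.0]
tcp_rot: [3.141, -0.0, 0.457]
ft_force: [-0.1, -0.1, 8.9]
opening: 0.008
```

Request:
{"op": "arm_command", "data": {
  "targets": [
    [[0,0,0],[0,0,0.0004],255],
    [[0,0,0],[0,0,0.0004],255]
  ]
}}

```text
t: 4.3
eef_pos: [513.6, 58.0, 139.9]
tcp_rot: [3.141, -0.001, 0.457]
ft_force: [-1.0, 0.0, 12.0]
opening: 0.005
```

The stop is reached: z is 140.0, as predicted, and the force rises steeply to 12 N. I'll hold briefly, retreat and open.

Request:
{"op": "arm_command", "data": {
  "targets": [
    [[0,0,0],[0,0,0],255],
    [[0,0,0],[0,0,0],255],
    [[0,0,0],[0,0,0],255],
    [[0,0,0],[0,0,-0.01],255],
    [[0,0,0],[0,0,-0.03],0],
    [[0,0,0],[0,0,-0.04],0],
    [[0,0,0],[0,0,-0.04],0],
    [[0,0,0],[0,0,-0.04],0]
  ]
}}

```text
t: 5.1
eef_pos: [513.1, 58.0, 178.9]
tcp_rot: [-3.142, 0.0, 0.457]
ft_force: [0.6, 0.4, -0.3]
opening: 0.281
```

Request:
{"op": "arm_command", "data": {
  "targets": [
    [[0,0,0],[0,0,0],0],
    [[0,0,0],[0,0,0],0],
    [[0,0,0],[0,0,0],0],
    [[0,0,0],[0,0,0],0],
    [[0,0,0],[0,0,0],0],
    [[0,0,0],[0,0,0],0]
  ]
}}

```text
t: 5.7
eef_pos: [513.4, 58.0, 179.2]
tcp_rot: [3.142, 0.0, 0.457]
ft_force: [0.6, -0.1, 0.5]
opening: 0.789
```

```bash
python3 - <<'E'
from h import *
st()
print(to([513.4,58,104]))
for n in("wrist","top"):
    c=get_calibration(n);p,d=read_camera(n);cv2.imwrite(f"pics/{n}2.png",p);np.savez(n+"2.npz",p=p,d=d,**c)
E
```

```text
t 5.7
joints [-1.5400e-02  3.8130e-01  1.8640e+00 -1.0000e-04  8.9640e-01  1.0986e+00]
eef_pos [513.3572  57.9639 179.1528]
tcp_rot [3.1416e+00 1.0000e-04 4.5680e-01]
ft_force [ 0.6077 -0.1079  0.487 ]
moment [ 0.0072 -0.0203  0.0513]
opening 0.789
[ 0.0001 -0.      0.0752]
```

View pics/wrist2.png

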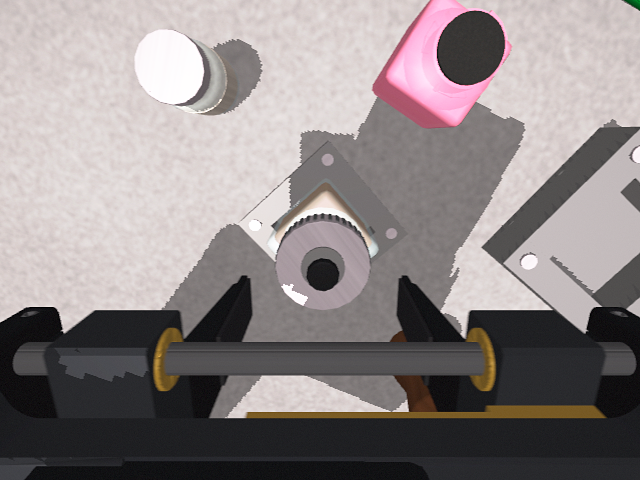

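The cap is centred between the fingers (centre near pixel (323,262)). I'll descend 75 mm.

Request:
{"op": "arm_command", "data": {
  "targets": [
    [[0,0,0],[0,0,0],0],
    [[0,0,0],[0,0,0],0],
    [[0,0,0],[0,0,0.015],0],
    [[0,0,0],[0,0,0.035],0],
    [[0,0,0],[0,0,0.055],0],
    [[0,0,0],[0,0,0.068],0],
    [[0,0,0],[0,0,0.075],0],
    [[0,0,0],[0,0,0.075],0]
  ]
}}

```text
t: 6.6
eef_pos: [513.1, 58.0, 103.6]
tcp_rot: [-3.141, 0.001, 0.457]
ft_force: [-0.6, 0.0, 1.7]
opening: 0.998
```

Request:
{"op": "arm_command", "data": {
  "targets": [
    [[0,0,0],[0,0,0],255],
    [[0,0,0],[0,0,0],255],
    [[0,0,0],[0,0,0],255],
    [[0,0,0],[0,0,0],255],
    [[0,0,0],[0,0,0],255],
    [[0,0,0],[0,0,0],255],
    [[0,0,0],[0,0,0],255],
    [[0,0,0],[0,0,0],255]
  ]
}}

```text
t: 7.4
eef_pos: [513.4, 58.2, 104.4]
tcp_rot: [-3.142, -0.0, 0.457]
ft_force: [-1.8, 3.2, 4.5]
opening: 0.64
```

```bash
python3 -c "
from h import *
st()"
```

```text
t 7.4
joints [-1.5200e-02  4.8860e-01  1.9379e+00  2.0000e-04  7.1500e-01  1.0987e+00]
eef_pos [513.3814  58.1592 104.4179]
tcp_rot [-3.1416e+00 -2.0000e-04  4.5680e-01]
ft_force [-1.7591  3.1511  4.5463]
moment [ 0.6699  0.3124 -0.0322]
opening 0.6404
```

Grip found at 60.8 mm, as expected. I'll turn counter-clockwise from above, which is negative rz in the tool frame, in small steps and watch the moment.

Request:
{"op": "arm_command", "data": {
  "targets": [
    [[0,0,0],[0,0,0],255],
    [[0,0,0],[0,0,0],255],
    [[0,0,-0.03],[0,0,0],255],
    [[0,0,-0.06],[0,0,0],255],
    [[0,0,-0.09],[0,0,0],255],
    [[0,0,-0.12],[0,0,0],255]
  ]
}}

```text
t: 8.0
eef_pos: [513.5, 57.9, 104.5]
tcp_rot: [3.141, -0.0, 0.578]
ft_force: [-0.8, 1.9, 5.0]
opening: 0.643
```

```bash
python3 -c "
from h import *
st()"
```

```text
t 8.0
joints [-1.5600e-02  4.8860e-01  1.9377e+00 -1.0000e-04  7.1480e-01  9.7750e-01]
eef_pos [513.5289  57.8934 104.4502]
tcp_rot [ 3.1412e+00 -3.0000e-04  5.7790e-01]
ft_force [-0.8153  1.8638  5.006 ]
moment [ 0.2913  0.3002 -0.21  ]
opening 0.6426
```

Request:
{"op": "arm_command", "data": {
  "targets": [
    [[0,0,-0.05],[0,0,0],255],
    [[0,0,-0.1],[0,0,0],255],
    [[0,0,-0.15],[0,0,0],255],
    [[0,0,-0.2],[0,0,0],255],
    [[0,0,-0.2],[0,0,0],255]
  ]
}}

```text
t: 8.5
eef_pos: [513.8, 57.9, 104.6]
tcp_rot: [3.141, -0.001, 0.779]
ft_force: [-1.1, 2.4, 6.5]
opening: 0.645
```

```bash
python3 - <<'E'
from h import *
st()
c=get_calibration("top");p,d=read_camera("top");cv2.imwrite("pics/t3.png",cv2.resize(p[220:380,240:400],(800,600) if 0 else (600,600),interpolation=cv2.INTER_CUBIC))
p,d=read_camera("wrist");cv2.imwrite("pics/w3.png",p)
E
```

```text
t 8.5
joints [-1.5500e-02  4.8850e-01  1.9374e+00 -1.0000e-04  7.1460e-01  7.7680e-01]
eef_pos [513.7698  57.9334 104.5517]
tcp_rot [ 3.1408e+00 -7.0000e-04  7.7850e-01]
ft_force [-1.1461  2.4021  6.496 ]
moment [ 0.3487  0.1171 -0.0168]
opening 0.6453
```

View pics/w3.png

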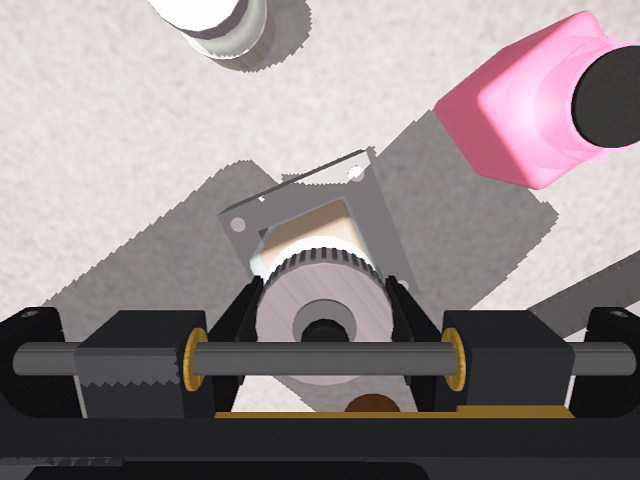

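View pics/t3.png

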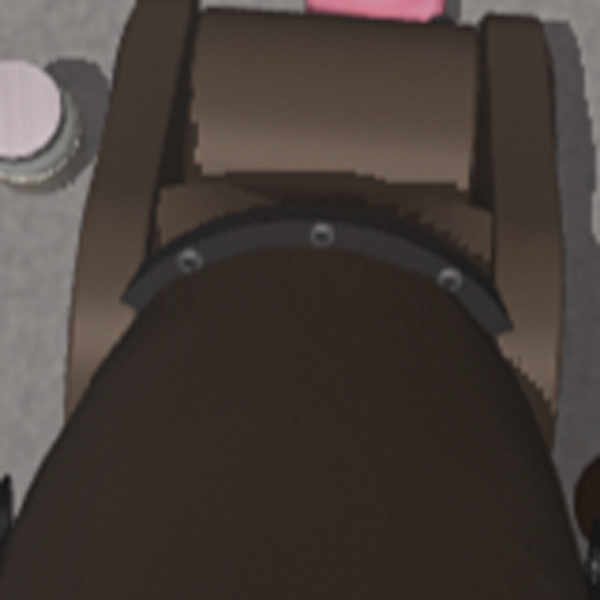

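```bash
python3 - <<'E'
import cv2,numpy as np
a=cv2.imread("pics/wrist2.png")[205:320,265:385];b=cv2.imread("pics/w3.png")[245:400,240:410]
o=[cv2.resize(cv2.createCLAHE(4,(4,4)).apply(cv2.cvtColor(x,cv2.COLOR_BGR2GRAY)),(395,395),interpolation=cv2.INTER_CUBIC) for x in(a,b)]
cv2.imwrite("pics/cmp.png",np.hstack(o))
E
```

```text
(no output)
```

View pics/cmp.png

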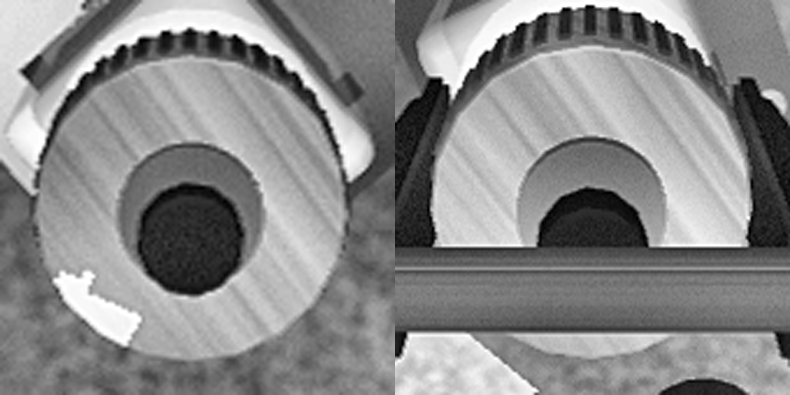

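The brushed stripes on the cap keep the same angle in the gripper's view before and after (about "\" 52°), so there is no slip. The jar still lies square in its block. I'll continue to about 69° in total.

Request:
{"op": "arm_command", "data": {
  "targets": [
    [[0,0,-0.06],[0,0,0],255],
    [[0,0,-0.12],[0,0,0],255],
    [[0,0,-0.18],[0,0,0],255],
    [[0,0,-0.24],[0,0,0],255],
    [[0,0,-0.3],[0,0,0],255],
    [[0,0,-0.36],[0,0,0],255],
    [[0,0,-0.42],[0,0,0],255],
    [[0,0,-0.45],[0,0,0],255]
  ]
}}

```text
t: 9.4
eef_pos: [513.5, 58.4, 104.9]
tcp_rot: [3.141, -0.001, 1.229]
ft_force: [-2.9, 6.3, 12.2]
opening: 0.642
```

Request:
{"op": "arm_command", "data": {
  "targets": [
    [[0,0,-0.06],[0,0,0],255],
    [[0,0,-0.12],[0,0,0],255],
    [[0,0,-0.18],[0,0,0],255],
    [[0,0,-0.24],[0,0,0],255],
    [[0,0,-0.3],[0,0,0],255],
    [[0,0,-0.36],[0,0,0],255],
    [[0,0,-0.41],[0,0,0],255],
    [[0,0,-0.435],[0,0,0],255]
  ]
}}

```text
t: 10.2
eef_pos: [513.1, 58.2, 104.8]
tcp_rot: [-3.141, -0.0, 1.664]
ft_force: [-4.7, 4.0, 12.0]
opening: 0.645
```

Request:
{"op": "arm_command", "data": {
  "targets": [
    [[0,0,0],[0,0,0],255]
  ]
}}

```text
t: 10.3
eef_pos: [513.1, 58.1, 104.8]
tcp_rot: [-3.142, -0.0, 1.663]
ft_force: [-4.0, 3.5, 12.3]
opening: 0.643
```

```bash
python3 - <<'E'
from h import *
st()
print((env.state()['tcp_rot'][2]-.4568)*57.3)
p,d=read_camera("wrist");cv2.imwrite("pics/w4.png",p)
E
```

```text
t 10.3
joints [-1.5200e-02  4.8780e-01  1.9379e+00  2.0000e-04  7.1600e-01 -1.0740e-01]
eef_pos [513.1443  58.1386 104.8236]
tcp_rot [-3.1415e+00 -1.0000e-04  1.6628e+00]
ft_force [-3.9819  3.4681 12.2503]
moment [ 0.6106  0.804  -0.0084]
opening 0.6428
69.10634109116819
```

View pics/w4.png

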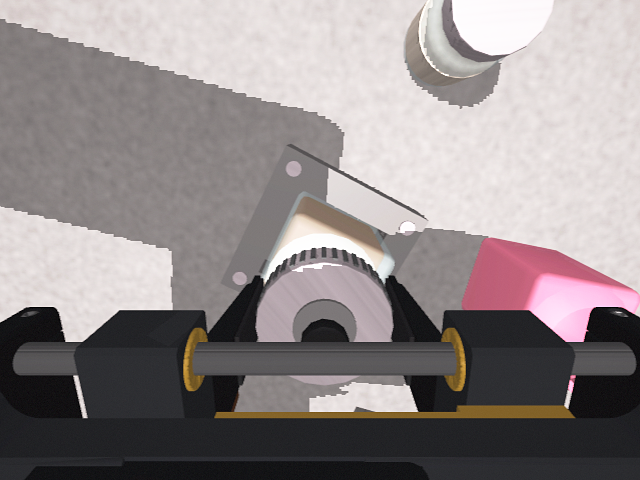

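Turned 69.1°. The stripes are unchanged against the gripper, the turning moment is near zero and the seal now pushes 12 N up into the gripper. That suggests the lugs are clear. I'll lift gently and watch the force for the jar's weight.

Request:
{"op": "arm_command", "data": {
  "targets": [
    [[0,0,0],[0,0,-0.001],255],
    [[0,0,0],[0,0,-0.002],255],
    [[0,0,0],[0,0,-0.003],255],
    [[0,0,0],[0,0,-0.003],255]
  ]
}}

```text
t: 10.75
eef_pos: [513.2, 57.9, 107.1]
tcp_rot: [-3.141, 0.0, 1.662]
ft_force: [-2.2, 1.9, 3.3]
opening: 0.645
```

Request:
{"op": "arm_command", "data": {
  "targets": [
    [[0,0,0],[0,0,-0.001],255],
    [[0,0,0],[0,0,-0.002],255],
    [[0,0,0],[0,0,-0.002],255],
    [[0,0,0],[0,0,-0.002],255]
  ]
}}

```text
t: 11.15
eef_pos: [513.4, 57.9, 109.1]
tcp_rot: [-3.141, 0.0, 1.662]
ft_force: [-2.1, -0.2, -1.2]
opening: 0.642
```

−1.2 N is the cap's weight alone, so the threads have let go and the jar stays down. I'll lift further.

Request:
{"op": "arm_command", "data": {
  "targets": [
    [[0,0,0],[0,0,-0.0015],255],
    [[0,0,0],[0,0,-0.003],255],
    [[0,0,0],[0,0,-0.0045],255],
    [[0,0,0],[0,0,-0.006],255],
    [[0,0,0],[0,0,-0.006],255]
  ]
}}

```text
t: 11.65
eef_pos: [513.5, 58.0, 115.5]
tcp_rot: [3.141, 0.0, 1.662]
ft_force: [-1.2, -0.2, -0.4]
opening: 0.642
```

```bash
python3 - <<'E'
from h import *
st()
p,d=read_camera("scene");cv2.imwrite("pics/s5.png",cv2.resize(p[120:300,220:440],(733,600),interpolation=cv2.INTER_CUBIC))
E
```

```text
t 11.65
joints [-1.5400e-02  4.7150e-01  1.9283e+00 -1.0000e-04  7.4140e-01 -1.0630e-01]
eef_pos [513.4817  57.9821 115.4884]
tcp_rot [3.1412e+00 1.0000e-04 1.6618e+00]
ft_force [-1.1613 -0.248  -0.4287]
moment [ 0.0191  0.2367 -0.0409]
opening 0.6421
```

View pics/s5.png

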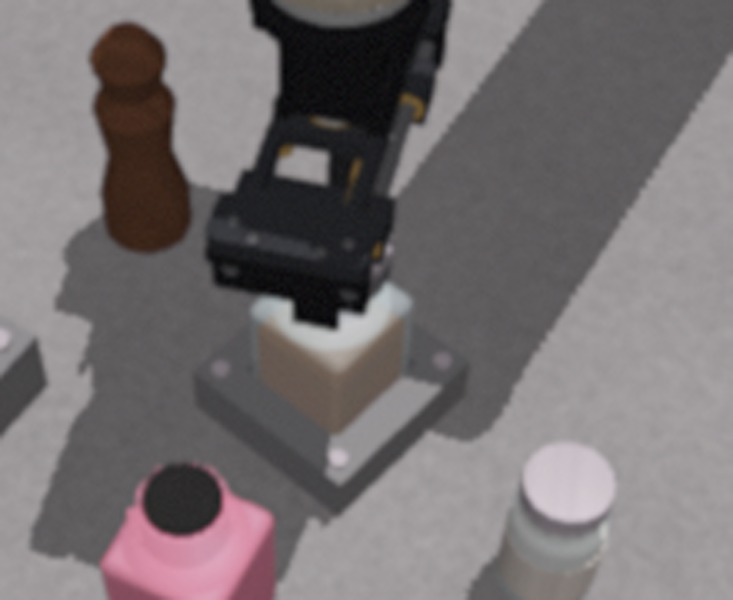

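The jar is still seated and the cap is coming up (gripper near (300,260) in the crop). The skirt edge is at TCP + 5.6 mm, so a 20 mm gap above the rim (z 124) needs TCP z of about 138.4, another 23 mm up.

Request:
{"op": "arm_command", "data": {
  "targets": [
    [[0,0,0],[0,0,-0.003],255],
    [[0,0,0],[0,0,-0.006],255],
    [[0,0,0],[0,0,-0.01],255],
    [[0,0,0],[0,0,-0.014],255],
    [[0,0,0],[0,0,-0.018],255],
    [[0,0,0],[0,0,-0.021],255],
    [[0,0,0],[0,0,-0.023],255],
    [[0,0,0],[0,0,-0.023],255]
  ]
}}

```text
t: 12.5
eef_pos: [513.5, 58.0, 138.5]
tcp_rot: [3.141, 0.0, 1.662]
ft_force: [-0.0, -0.9, -0.6]
opening: 0.643
```

Request:
{"op": "arm_command", "data": {
  "targets": [
    [[0,0,0],[0,0,0],255],
    [[0,0,0],[0,0,0],255],
    [[0,0,0],[0,0,0],255],
    [[0,0,0],[0,0,0],255]
  ]
}}

```text
t: 12.9
eef_pos: [513.4, 57.9, 138.1]
tcp_rot: [-3.141, 0.0, 1.662]
ft_force: [0.1, 0.4, -0.9]
opening: 0.642
```

```bash
python3 - <<'E'
from h import *
st()
c=get_calibration("scene");p,d=read_camera("scene");cv2.imwrite("pics/s6.png",cv2.resize(p[120:300,220:440],(733,600),interpolation=cv2.INTER_CUBIC))
W=cloud(c,d)
for q in([513.4,58,124],[513.4,58,6]):print(proj(c,q))
# neck/body edge heights
m=np.linalg.norm(W[...,:2]-[513.4,58],axis=-1)<34
print(np.histogram(W[m][:,2],bins=range(20,180,6)))
# body outline square from scene at z~85-93
c=get_calibration("wrist");p,d=read_camera("wrist");cv2.imwrite("pics/w6.png",p);W=cloud(c,d)
for n,lo,hi in(("captop",150,175),("body",40,100)):
    m=(np.linalg.norm(W[...,:2]-[513.4,58],axis=-1)<48)&(W[...,2]>lo)&(W[...,2]<hi);m[335:]=0;P=W[m];print(n,len(P),np.median(P,0) if len(P) else '',np.percentile(P[:,2],95))
    if n=="captop":
        A=np.c_[P[:,:2]-P[:,:2].mean(0),np.ones(len(P))]; k=np.abs(P[:,2]-np.median(P[:,2]))<4
        print("plane",np.linalg.lstsq(A[k],P[k][:,2],rcond=None)[0])
E
```

```text
t 12.9
joints [-1.5500e-02  4.3780e-01  1.9073e+00 -1.0000e-04  7.9670e-01 -1.0640e-01]
eef_pos [513.3647  57.9452 138.1206]
tcp_rot [-3.1414e+00  1.0000e-04  1.6618e+00]
ft_force [ 0.1492  0.3927 -0.8621]
moment [ 0.0028 -0.0593 -0.0007]
opening 0.6419
(np.float64(319.74793631260076), np.float64(198.53656516514727))
(np.float64(318.67421545414595), np.float64(238.8306537249838))
(array([  0,  10,  38,  41,  44,  38,  42,  43,  40,  44,  53, 185, 254,
        83,  45,  35,  64,  25,   0,   0,   1,  15,  14,  18,  22,  10]), array([ 20,  26,  32,  38,  44,  50,  56,  62,  68,  74,  80,  86,  92,
        98, 104, 110, 116, 122, 128, 134, 140, 146, 152, 158, 164, 170,
       176]))
captop 10469 [512.81713458  69.34722771 165.65858631] 168.78429735839046
plane [-6.85667497e-04 -4.15411829e-02  1.65842255e+02]
body 4531 [511.59088246  80.3949434   90.38737752] 97.3318139183732
```

View pics/s6.png

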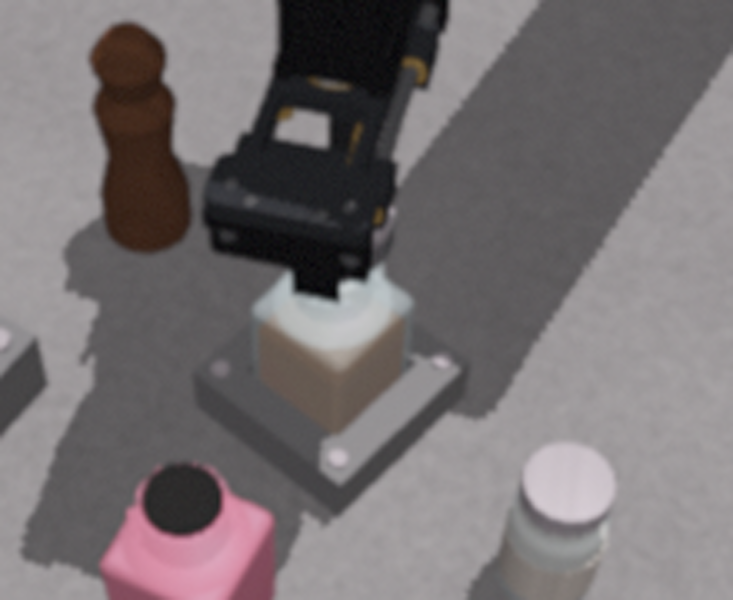

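View pics/w6.png

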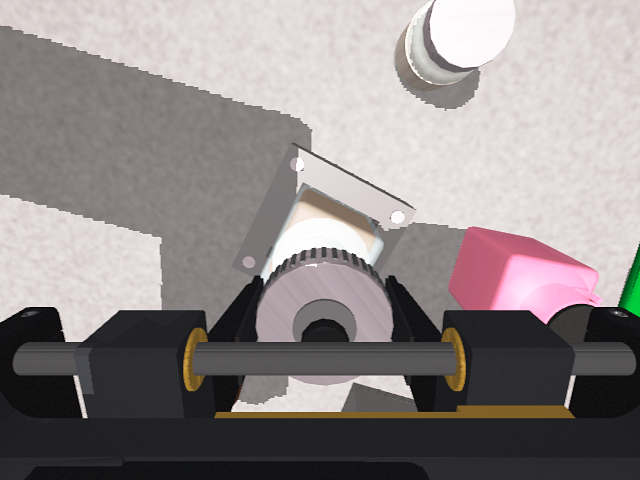

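The scene view shows clear air between the rim (around (345,285) in the crop) and the cap. The jar sits square and seated. Cap top at z 165.8 puts the skirt edge at 143.8, a gap of about 20 mm. The fitted slope of 0.04 could be depth bias, so I'll compare it with the closed cap's picture.

```bash
python3 - <<'E'
from h import *
z2=np.load("wrist2.npz")
c=get_calibration("wrist");p,d=read_camera("wrist")
for n,cc,dd,zt in(("closed",z2,z2['d'],132),("now",c,d,165.6)):
    W=cloud(cc,dd);r=np.linalg.norm(W[...,:2]-[513.4,58],axis=-1)
    m=(r<27)&(r>17)&(abs(W[...,2]-zt)<6);m[338:]=0
    P=W[m];A=np.c_[P[:,:2]-[513.4,58],np.ones(len(P))];k=np.linalg.lstsq(A,P[:,2],rcond=None)[0]
    print(n,len(P),k.round(4),"resid",np.std(P[:,2]-A@k).round(2))
    R=np.array(cc['world_from_camera'])[:3,:3]
    print(" slope along image-down",(R[:2,1]/np.linalg.norm(R[:2,1])@k[:2]).round(4)," right",(R[:2,0]@k[:2]).round(4))
st()
E
```

```text
closed 3189 [-2.000000e-04 -8.000000e-04  1.318018e+02] resid 0.63
 slope along image-down 0.0005  right 0.0006
now 4195 [-5.200000e-03 -2.700000e-03  1.657398e+02] resid 0.57
 slope along image-down 0.0022  right -0.0055
t 13.05
joints [-1.5500e-02  4.3770e-01  1.9073e+00 -1.0000e-04  7.9670e-01 -1.0640e-01]
eef_pos [513.3882  57.95   138.1798]
tcp_rot [-3.1416e+00  1.0000e-04  1.6618e+00]
ft_force [ 0.2627 -0.6288 -1.4188]
moment [ 0.0126 -0.1316  0.0275]
opening 0.6438
```

The cap is level to within 0.3° and its top is at 165.7, so the gap is about 20 mm. Everything is still. Handing in.

```bash
python3 -c "
from h import *
print(env.job_done()); st()"
```

```text
the job is handed in; nothing more can be done
None
the job is handed in; nothing more can be done
```

The job is handed in at about 13 s on the robot's clock. The cap is off and held level and still, straight above the jar's mouth with about 20 mm of clear air.

- **Vent:** I pressed the plunger with the closed fingers to its stop. The TCP reached z 140.0 mm as predicted, and the force rose from 3.7 to 12 N there.
- **Unscrewing:** I gripped the cap across 61 mm and turned it 69° counter-clockwise. The brushed stripes on its top showed no slip in the gripper.
- **Lift:** The seal pushed up with about 12 N while I still held the cap down, more than the "few N" described. By about 5 mm of lift only the cap's weight (about 1 N) was left, so the jar was not lifted.
- **Last checks:** The cap's top is at z 165.7 mm, which puts its lower edge near 143.7 mm and the rim at 124 mm. It is level to about 0.3° and centred on the jar to within my measuring error of about 1 mm. The jar is seated square in its block, and the other things look untouched.
- **Disagreement:** A first, coarse plane fit of the cap's top showed a false 2.4° tilt. It vanished when I fitted only the flat ring.

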